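# Shut the lids along the jam caddy

### The job

Breakfast is over: starting at the end away from the orange lid, run your fingertips along the curved row of jam pots and fold the four wooden lids fully shut, one after the other, in a single sweep that stays close over the row and is gentle on the lids. Leave the orange lid of the empty last pot standing open for refilling, and leave everything else on the table where it is. Grasp nothing.

Things in the scene. Friction and masses are not known exactly. Their poses are not given: they have to be found in the camera images.
- caddy: dark wooden jam caddy, fixed: five glass pots 44 mm wide, rims 62 mm above the table, on an arc of radius 180 mm centred at x -160 mm, y 0 of its frame, 0.35 rad apart, pot0 at -0.70, pot4 (orange lid) at +0.70 rad. Origin at table height; x axis to the middle pot (at x +20 mm), out of the bulging side; y along the row from pot0 to pot4. Open lids stand up to 47 mm above the rims
- pot0 (a point): first pot of the row, farthest from the orange lid: centre of its mouth, at rim height (62 mm above the table)
- pot1 (a point): second pot: centre of its mouth, at rim height (62 mm above the table)
- pot2 (a point): middle pot: centre of its mouth, at rim height (62 mm above the table)
- pot3 (a point): fourth pot: centre of its mouth, at rim height (62 mm above the table)
- pot4 (a point): last pot, empty, with the orange lid: centre of its mouth, at rim height (62 mm above the table)
- lid0 (a joint): wooden lid of pot0, disc 46 mm wide, 5 thick (top 67 mm above the table when shut). Stiff hinge at rim height, 24 mm from the pot's centre along the row, on the side away from the orange lid; stays at any angle where left (0.012 N m to turn). rad: 0 shut, about 1.5 upright; shuts when pushed along the row from pot0 towards pot4
- lid1 (a joint): wooden lid of pot1, disc 46 mm wide, 5 thick (top 67 mm above the table when shut). Stiff hinge at rim height, 24 mm from the pot's centre along the row, on the side away from the orange lid; stays at any angle where left (0.012 N m to turn). rad: 0 shut, about 1.5 upright; shuts when pushed along the row from pot0 towards pot4
- lid2 (a joint): wooden lid of pot2, disc 46 mm wide, 5 thick (top 67 mm above the table when shut). Stiff hinge at rim height, 24 mm from the pot's centre along the row, on the side away from the orange lid; stays at any angle where left (0.012 N m to turn). rad: 0 shut, about 1.5 upright; shuts when pushed along the row from pot0 towards pot4
- lid3 (a joint): wooden lid of pot3, disc 46 mm wide, 5 thick (top 67 mm above the table when shut). Stiff hinge at rim height, 24 mm from the pot's centre along the row, on the side away from the orange lid; stays at any angle where left (0.012 N m to turn). rad: 0 shut, about 1.5 upright; shuts when pushed along the row from pot0 towards pot4
- orange_lid (a joint): orange lid of pot4, built and hinged like the others (hinge on the side towards pot3); same angle, 0 shut, about 1.5 upright
- espresso_cup: white mug-shaped espresso cup, 62 mm wide, 55 high, in the hollow of the caddy's curve; loose, leave alone; origin at the centre of its underside
- jam_jar: closed jam jar with red cap, 64 mm wide, 85 high, outside the curve; loose, leave alone; origin at the centre of its underside
- butter_pat: silver foil butter pat, 40 x 36 x 18 mm, outside the curve; loose, leave alone; origin at the centre of its underside
- rusk: golden toasted rusk, 105 x 42 x 16 mm, on the left; loose, leave alone; origin at the centre of its underside
- tea_glass: clear tea glass, 76 mm wide, 85 high, on the right; loose, leave alone; origin at the centre of its underside
- spoon: steel spoon, 150 mm long, on the right; loose, leave alone; origin at the centre of its underside
- loaf: brown oat loaf, 270 x 90 x 90 mm, on the left; loose, leave alone; origin at the centre of its underside

How it is judged (in metres and radians):
On the way, in this order (a step that is already met when the one before it is completed fails the run):
1. the first wooden lid is shut (value of joint lid0 below 0.15 rad), for 0.05 s.
2. the second wooden lid is shut (value of joint lid1 below 0.15 rad), for 0.05 s.
3. the third wooden lid is shut (value of joint lid2 below 0.15 rad), for 0.05 s.
4. the fourth wooden lid is shut (value of joint lid3 below 0.15 rad), for 0.05 s.
At the end, for the whole second after the job is handed in: all four wooden lids are shut to within 0.15 rad (lip under about 7 mm up), shut in order from the end away from the orange lid, and the orange lid still stands open (over 1.1 rad) (value of joint each of lid0, lid1, lid2, lid3 below 0.15 rad and value of joint orange_lid above 1.1 rad); the robot touches nothing.
It fails at once if the orange lid is folded down (under 1.1 rad) (value of joint orange_lid below 1.1 rad).
It fails at once if the sweep is interrupted: after the first lid is shut and before the fourth is, the tool point (between the finger pads) rises more than 110 mm above the shut lids (value of joint lid0 below 0.15 rad and value of joint lid3 above 0.15 rad and height (world z) of the grasp point above 0.177 m).
It fails at once if the caddy or its lids are pressed with more than 25 N (contact force between the arm and caddy above 25 N).
It fails at once if the caddy or its lids are pressed by the fingers with more than 25 N (contact force between the fingers and caddy above 25 N).
It fails at once if another thing on the table is shifted or lifted by more than 20 mm (distance of any of espresso_cup, jam_jar, butter_pat, rusk, tea_glass, spoon, loaf from where it was at the start of the episode above 0.02 m).
It also fails if it takes over 42 s, if anything falls off the work surface, if the arm or the gripper's body presses on something with over 40 N, if the wrist force passes 120 N, or if a joint passes its speed limit or range.

### The arm

A 6-joint arm with a two-finger parallel gripper is mounted at the origin on the work surface. World frame = base frame: x ahead of the robot, y to its left, z up, the work surface at z = 0. Lengths are in mm, angles in rad, forces in N, time in s.
With the tool pointing down it reaches from about 350 to 875 mm from the base axis. Payload 4.2 kg.
Tool frame: the origin (TCP) lies between the finger pads, 19 mm behind the fingertips; this is the grasp point; z points along the fingers, y is the line along which they close (so a half turn about z gives the same grasp; the last joint's range is limited). The gripper opens to 87 mm and grips with 3 to 60 N. Pads are 19 mm wide; open, the fingers measure 117 mm over their backs; the gripper's body (75 mm by 190 mm) begins 51 mm behind the grasp point.
Start: joints at [1.519, 0.385, 0.008, 0, -1.194, -0.259], TCP at [191.105, 595.045, 241.25] pointing down, gripper open.
Joint ranges: [-3.14, 3.14], [-1.21, 2.06], [-1.07, 1.41], [-3.16, 2.05], [-2.99, -0.16], [-3.1, 3.1]. Speed limits (rad/s): [2.79, 2.79, 3.14, 3.14, 3.14, 3.14].

### API

Orientations are given as a rotation vector (axis times angle).
In Python, from plant import readout, camera, camera_model, close_job gives the robot as it stands.
- The arm moves only by the shell command python3 -m jog 'ROWS'. ROWS is JSON, a list that holds one entry, the list of rows, each a list of 7 numbers: the shift along the tool's x, y, z in cm, then the turn, a rotation vector about the tool's x, y, z in rad, then the opening, from 0 (shut) to 1 (fully open). A call has 1 to 10 rows; each row is the pose to reach, as a shift and turn from the pose commanded when the call began, along the tool's axes at that moment; what a row does not reach only later rows make up. A row lasts 1/8 s, in which the tool goes at most 62.5 mm and 10.7 degrees, less where a joint would pass 70% of its speed; a pose out of reach is approached as far as the arm can. A call with a gripper value outside its range is refused whole. The fingers move at their own pace and stop on an object; the grip force is fixed at half the most. Time passes only in rows, so rows that repeat a pose let the fingers close. It gives the time, the measured TCP pose, the force, the opening and the grip force at its end, in the units of the state.
- readout.get_state(): the state, without advancing time (a new reading comes with each control period).
- camera(name): name is "scene" or "top"; returns (picture, depth): 384x512x3 uint8, blue, green, red; 384x512 float32, mm along the optical axis (not along the pixel's ray), 0 where there is no reading.
- camera_model(name): a dict with "vertical_fov" (degrees; the focal length in pixels is half the picture's height over the tangent of half this angle, whatever the lens; pixels are square), "cx", "cy" (the principal point, pixels), "rvec" (rotation vector, rad) and "tvec" (3), from world to camera coordinates, as OpenCV has them. Camera axes: x right, y down, z forward; pixel columns grow to the right and rows downward; lengths in mm; the calibration is good to about 2 mm. A picture is of the moment at which its call begins. camera_model takes no time and is no camera call.
- close_job(): hands the job in; it is judged then, once.
The state is a dict: "time": time; "q": joint angles; "qvel": joint speeds; "effort": joint torques, N m; "tool_pos": TCP position; "ee_rot": TCP orientation; "ft_force": force on the tool from outside, world axes, zero at the start; "torque": the same for the moment, N m; "grip_width": opening from 0.0 (shut) to 1.0 (fully open); "finger_force": force on a finger pad.
Only numpy, scipy, OpenCV 4.12 (cv2) and the standard library are available. Lean on these libraries where they do the work, as an engineer would, in place of code of your own. Each camera call takes 0.05 s, during which the arm holds its last target. There are 200 camera calls.

## Working session

There is one attempt and no reset: what is moved stays moved. The work goes in short steps, Python scripts to look and compute and a shell command to move; the robot and the scene stay as the last step left them, time stands still between calls to the robot, and variables do not carry over. Pictures are saved under pics/ and viewed, at most 10 in all, crops included, and the job is handed in when it is done.

```bash
mkdir -p pics
cat > h.py <<'E'
import numpy as np, cv2
from plant import readout, camera, camera_model, close_job
def cam(n):
    m=camera_model(n); R=cv2.Rodrigues(np.array(m["rvec"],float))[0]; t=np.array(m["tvec"],float)
    f=192/np.tan(np.radians(m["vertical_fov"]/2)); return R,t,f,m["cx"],m["cy"]
def cloud(n,d):
    R,t,f,cx,cy=cam(n); v,u=np.mgrid[:384,:512]
    P=np.dstack([(u-cx)/f*d,(v-cy)/f*d,d]); return (P-t)@R   # world
def ray(n,u,v,z):
    R,t,f,cx,cy=cam(n); d=R.T@np.array([(u-cx)/f,(v-cy)/f,1]); o=-R.T@t
    return o+d*(z-o[2])/d[2]
E
python3 - <<'E'
from h import *
for n in("scene","top"):
    p,d=camera(n); np.savez(f"{n}0.npz",p=p,d=d); cv2.imwrite(f"pics/{n}0.png",p); print(n,camera_model(n),(d>0).mean())
s=readout.get_state(); print({k:s[k] for k in("time","tool_pos","ee_rot","ft_force","grip_width")})
E
```

```text
scene {'vertical_fov': 56.21136996975472, 'cx': 261.73723534635235, 'cy': 187.48263404746757, 'rvec': array([ 1.87169875,  1.69833085, -0.636099  ]), 'tvec': array([ -60.03098094, -350.5357766 , 1380.83245334])} 0.9959004720052084
top {'vertical_fov': 50.12684431538016, 'cx': 253.56668840843142, 'cy': 188.6919872229532, 'rvec': array([ 2.16571375, -2.17416583,  0.08037894]), 'tvec': array([  22.61299648,  507.29797189, 1202.68787008])} 0.9960581461588541
{'time': 0.1, 'tool_pos': array([190.95883443, 594.60639869, 240.29383737]), 'ee_rot': array([ 3.10182983e+00, -4.86176741e-01, -3.20076376e-04]), 'ft_force': array([ 0.12391161, -0.69240507,  1.56940454]), 'grip_width': 1.00332381203551}
```

View pics/top0.png

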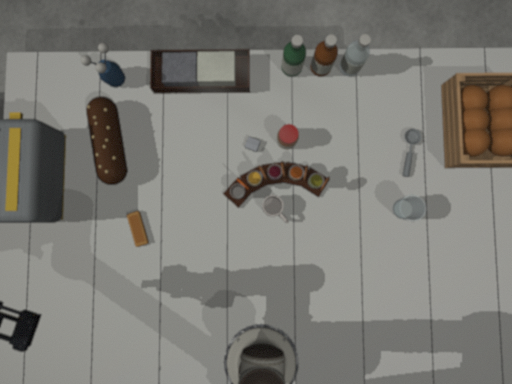

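View pics/scene0.png

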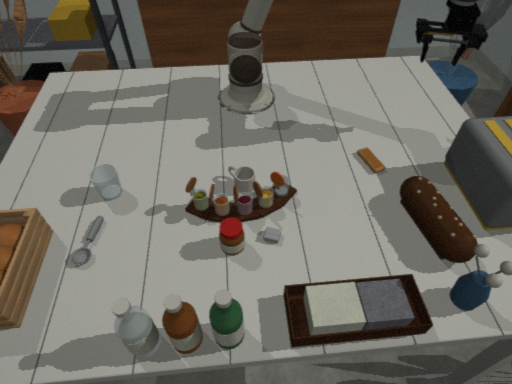

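The top view shows the caddy arc from (236,195) to (322,185), bulging up (+x). The cup is at (275,205), the jar at (289,134) and the butter at (255,144). In the scene view the orange lid seems to be at (278,180). I'll zoom in on the row.

Run:
```python
from h import *
a=np.load("top0.npz");b=np.load("scene0.npz")
A=cv2.resize(a["p"][120:225,210:345],None,fx=5.6,fy=5.6,interpolation=3)[:290*2]
B=cv2.resize(b["p"][150:260,170:315],None,fx=5.2,fy=5.2,interpolation=3)
cv2.imwrite("pics/tc.png",A);cv2.imwrite("pics/sc.png",B)
for n,s in(("top",a),("scene",b)):
    W=cloud(n,s["d"]); m=(W[...,2]>72)&(W[...,2]<140)&(abs(W[...,0]-530)<110)&(abs(W[...,1]+60)<170)
    k,l,st,c=cv2.connectedComponentsWithStats(m.astype(np.uint8))
    for i in range(1,k):
        if st[i,4]>3: print(n,c[i].round(),st[i,4],W[l==i].mean(0).round(),W[l==i].min(0).round(),W[l==i].max(0).round(), s["p"][l==i].mean(0).round())
```

```text
top [289. 142.] 25 [637. -81.  81.] [634. -97.  72.] [640. -65.  87.] [ 56.  60. 116.]
top [283. 169.] 41 [557. -62.  98.] [537. -68.  72.] [579. -57. 109.] [45. 62. 85.]
top [262. 172.] 40 [548.  -5.  99.] [529. -15.  78.] [568.   7. 112.] [49. 66. 90.]
top [305. 172.] 35 [ 547. -125.   99.] [ 526. -133.   75.] [ 567. -119.  110.] [49. 65. 87.]
top [324. 183.] 37 [ 516. -178.  100.] [ 497. -192.   77.] [ 536. -168.  114.] [50. 66. 88.]
top [242. 183.] 31 [517.  52. 101.] [503.  35.  76.] [533.  70. 110.] [ 41.  68. 116.]
scene [277. 178.] 139 [520.  49.  90.] [503.  32.  73.] [537.  68. 110.] [29. 55. 98.]
scene [190. 184.] 97 [ 521. -184.   92.] [ 500. -198.   73.] [ 537. -171.  107.] [46. 64. 88.]
scene [257. 189.] 97 [554.  -8.  91.] [532. -20.  72.] [574.   4. 110.] [33. 50. 71.]
scene [211. 191.] 55 [ 556. -129.   95.] [ 533. -136.   74.] [ 572. -122.  109.] [53. 72. 95.]
scene [235. 193.] 70 [564. -66.  93.] [537. -72.  72.] [584. -60. 109.] [39. 55. 76.]
scene [230. 218.] 11 [638. -83.  83.] [634. -93.  82.] [640. -73.  85.] [ 25.  28. 122.]
```

View pics/tc.png

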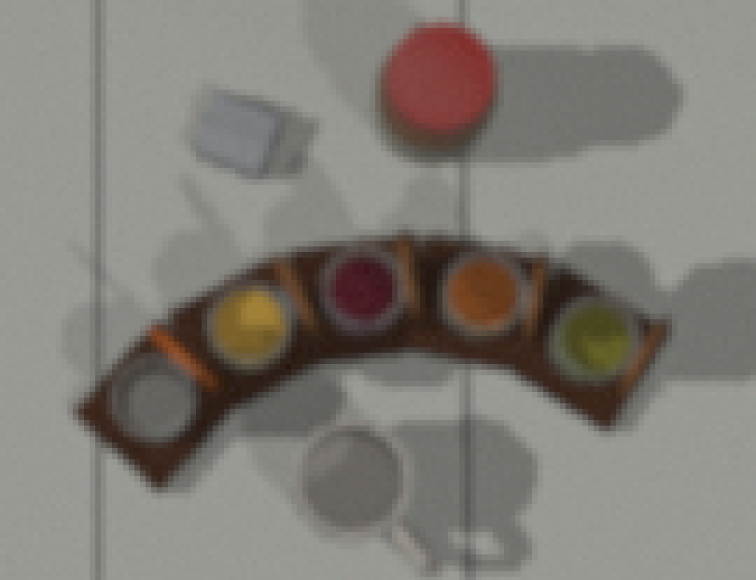

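View pics/sc.png

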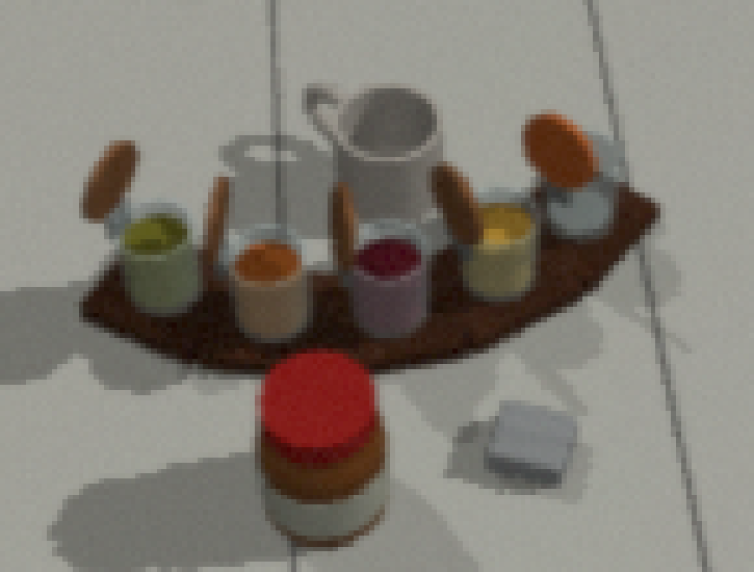

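The crops show the pot mouths left to right in the top view: pot4 (glass, orange lid), then yellow pot3, purple pot2, orange pot1 and green pot0. All lids are upright. I'll fit the caddy pose to the mouth centres at z = 62.

```bash
cat >> h.py <<'E'
ARC=np.array([[-160+180*np.cos(a),180*np.sin(a)] for a in .35*np.arange(-2,3)])
def fit(P):
    A=ARC-ARC.mean(0);B=P-P.mean(0); th=np.arctan2((A[:,0]*B[:,1]-A[:,1]*B[:,0]).sum(),(A*B).sum())
    R=np.array([[np.cos(th),-np.sin(th)],[np.sin(th),np.cos(th)]]); t=P.mean(0)-R@ARC.mean(0); return th,R,t
E
python3 - <<'E'
from h import *
def px(c,s,o): return (np.array(c)+.5)/s-.5+np.array(o)
T=px([(596,337),(483,293),(362,288),(249,323),(153,397)],5.6,(210,120))
S=px([(156,228),(268,255),(390,250),(503,215),(583,198)],5.2,(170,150))
for n,Q in(("top",T),("scene",S)):
    P=np.array([ray(n,*q,62)[:2] for q in Q]); th,R,t=fit(P)
    print(n,"th",th.round(3),"t",t.round(1),"C",(R@[-160,0]+t).round(1)); print(P.round(),"\n",((ARC@R.T+t)-P).round(1))
E
```

```text
top th 0.13 t [535.7 -43. ] C [377.  -63.7]
[[ 529. -160.]
 [ 552. -102.]
 [ 555.  -40.]
 [ 537.   19.]
 [ 499.   68.]] 
 [[-0.4 -0.6]
 [ 0.6 -0.6]
 [ 0.5 -0.5]
 [-0.4  0.8]
 [-0.4  0.9]]
scene th 0.037 t [544.3 -45.5] C [384.4 -51.4]
[[ 531. -162.]
 [ 555. -105.]
 [ 558.  -42.]
 [ 539.   19.]
 [ 531.   62.]] 
 [[ -5.1  -0.1]
 [  0.5  -2.3]
 [  6.6  -2.9]
 [ 11.7  -2.2]
 [-13.8   7.4]]
```

```bash
cat >> h.py <<'E'
C=np.array([378,-64.5]);TH=0.13
def pose(a,z):   # tool down, tool x against the sweep
    p=TH+a; x=np.array([np.sin(p),-np.cos(p),0]); Z=np.array([0,0,-1.]); y=np.cross(Z,x)
    return np.r_[C+180*np.array([np.cos(p),np.sin(p)]),z],np.c_[x,y,Z]
def rel(p,R,s=None):
    s=s or readout.get_state(); R0=cv2.Rodrigues(np.array(s["ee_rot"]))[0]
    return np.r_[R0.T@(p-s["tool_pos"])/10, cv2.Rodrigues(R0.T@R)[0].ravel()]
E
python3 - <<'E'
from h import *
p,R=pose(-1.15,180); print(p.round(),rel(p,R).round(2)); print(rel(np.array([430,250,240]),R).round(2))
for n in("top",):
    W=cloud(n,np.load("top0.npz")["d"]); m=(W[...,2]>80)&(W[...,2]<125)&(abs(W[...,0]-530)<60)&(abs(W[...,1]+60)<150)
    Q=W[m]; v=Q[:,:2]-C; a=np.arctan2(v[:,1],v[:,0])-TH
    for i in range(5):
        h=.35*(i-2)-24/180; k=abs(a-h)<.13; q=np.c_[180*(a[k]-h),Q[k,2]-62]; print(i,k.sum(),q.mean(0).round(1),q[q[:,1]>40].mean(0).round(1))
E
```

```text
[ 472. -218.  180.] [51.63 68.74  6.16  0.   -0.    2.28]
[33.3  25.49  0.08  0.   -0.    2.28]
0 36 [ 2.4 39. ] [ 3.6 44.8]
1 34 [ 1.8 38.1] [ 3.4 44. ]
2 38 [ 3.4 38.1] [ 5.1 43.2]
3 38 [-1.6 37.8] [-1.9 44.1]
4 30 [ 0.3 40.3] [ 0.8 44.1]
```

```bash
python3 -m jog '[[[6,5,0,0,0,0.2,0],[11,9,0,0,0,0.4,0],[16,13,0,0,0,0.6,0],[21,17,0,0,0,0.8,0],[26,21,0,0,0,1.0,0],[30,25,0,0,0,1.15,0],[34,30,0,0,0,1.3,0],[37,35,0,0,0,1.45,0],[40,40,0,0,0,1.6,0],[42,45,0,0,0,1.75,0]]]'
python3 - <<'E'
from h import *
p,R=pose(-1.15,180); s=readout.get_state(); print(s["q"],rel(p,R).round(2))
E
```

```text
time: 1.35
tool_pos: [453.5, 36.2, 241.0]
ee_rot: [1.61, -2.698, 0.0]
ft_force: [0.8, 0.0, 0.1]
grip_width: 0.015
finger_force: 0.0
[ 4.38552414e-01  9.15370387e-02 -3.87287627e-01  2.11877886e-05
 -1.09214093e+00 -9.33395322e-01] [ 21.47 -13.71   6.11   0.    -0.     0.53]
```

```bash
python3 -m jog '[[[5,-3,0,0,0,0.13,0],[10,-6,0,0,0,0.26,0],[15,-9,0,0,0,0.4,0],[19,-12,1,0,0,0.5,0],[21.5,-13.7,3,0,0,0.53,0],[21.5,-13.7,5,0,0,0.53,0],[21.5,-13.7,6.1,0,0,0.53,0],[21.5,-13.7,6.1,0,0,0.53,0],[21.5,-13.7,6.1,0,0,0.53,0]]]'
python3 - <<'E'
from h import *
p,R=pose(-1.15,90); s=readout.get_state(); print(s["q"],rel(p,R).round(2))
a,d=camera("scene"); cv2.imwrite("pics/s1.png",cv2.resize(a[90:260,110:360],None,fx=3.2,fy=3.2))
E
```

```text
time: 2.48
tool_pos: [473.7, -215.7, 181.1]
ee_rot: [-0.856, 3.021, -0.001]
ft_force: [0.5, -0.1, -0.7]
grip_width: 0.007
finger_force: 0.0
[-1.15112438e-01  2.61790895e-01 -3.36145648e-01  4.17585672e-04
 -9.71302214e-01 -9.03994994e-01] [ 0.25 -0.1   9.11 -0.    0.    0.  ]
```

View pics/s1.png

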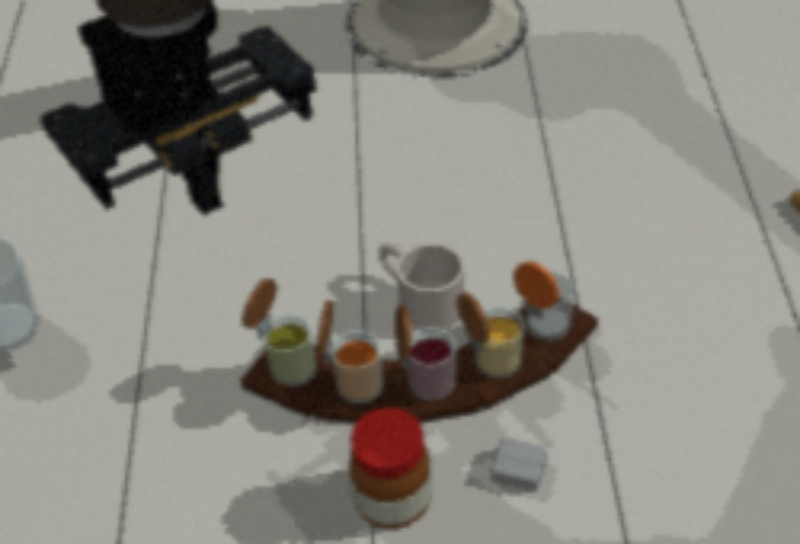

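The gripper is closed and hangs behind lid0, at (205,210). All five lids are upright and nothing has been disturbed. Next I descend to a TCP height of about 89 mm.

```bash
python3 -m jog '[[[0.2,-0.1,4,0,0,0,0],[0.2,-0.1,8,0,0,0,0],[0.2,-0.1,9.2,0,0,0,0],[0.2,-0.1,9.2,0,0,0,0],[0.2,-0.1,9.2,0,0,0,0]]]'
cat > plan.py <<'E'
from h import *
import sys
a0,n,da=map(float,sys.argv[1:]); s=readout.get_state(); v=s["tool_pos"][:2]-C
print("a now",np.arctan2(v[1],v[0])-TH,"z",s["tool_pos"][2],"F",np.round(s["ft_force"],1))
for i in range(int(n)): print(a0+da*(i+1), [float(x) for x in rel(*pose(a0+da*(i+1),88.5),s).round(2)])
E
python3 plan.py -1.15 10 0.055
```

```text
time: 3.15
tool_pos: [473.3, -218.1, 89.9]
ee_rot: [-0.854, 3.02, -0.003]
ft_force: [-0.4, 0.2, -0.1]
grip_width: 0.005
finger_force: 0.0
a now -1.1457282914453284 z 89.94290654699988 F [-0.4  0.2 -0.1]
-1.095 [-0.91, 0.1, 0.15, -0.0, 0.0, -0.05]
-1.0399999999999998 [-1.9, 0.18, 0.15, -0.0, 0.0, -0.11]
-0.9849999999999999 [-2.88, 0.32, 0.15, -0.0, 0.0, -0.16]
-0.9299999999999999 [-3.85, 0.51, 0.15, -0.0, 0.0, -0.22]
-0.8749999999999999 [-4.81, 0.75, 0.15, -0.0, 0.0, -0.27]
-0.8199999999999998 [-5.76, 1.04, 0.16, -0.0, 0.0, -0.33]
-0.7649999999999999 [-6.68, 1.39, 0.16, -0.0, 0.0, -0.38]
-0.71 [-7.59, 1.79, 0.16, -0.0, 0.0, -0.44]
-0.6549999999999999 [-8.47, 2.23, 0.16, -0.0, 0.0, -0.49]
-0.5999999999999999 [-9.33, 2.73, 0.16, -0.0, 0.0, -0.55]
```

```bash
python3 -m jog '[[[-0.9,0.1,0.1,0,0,-0.05,0],[-1.9,0.2,0.1,0,0,-0.11,0],[-2.9,0.3,0.1,0,0,-0.16,0],[-3.85,0.5,0.1,0,0,-0.22,0],[-4.8,0.75,0.1,0,0,-0.27,0],[-5.75,1.05,0.1,0,0,-0.33,0],[-6.7,1.4,0.1,0,0,-0.38,0],[-7.6,1.8,0.1,0,0,-0.44,0]]]'; python3 plan.py -0.71 10 0.05;  python3 - <<'E'
from h import *
a,d=camera("scene"); cv2.imwrite("pics/s2.png",cv2.resize(a[120:240,150:320],None,fx=4.5,fy=4.5))
E
```

```text
time: 4.15
tool_pos: [528.0, -162.1, 87.3]
ee_rot: [-1.498, 2.761, -0.0]
ft_force: [0.0, -0.1, -0.3]
grip_width: 0.005
finger_force: 0.1
a now -0.7071101319381552 z 87.3453505638364 F [ 0.  -0.1 -0.3]
-0.6599999999999999 [-0.85, -0.08, -0.12, -0.0, 0.0, -0.05]
-0.61 [-1.75, -0.02, -0.11, -0.0, 0.0, -0.1]
-0.5599999999999999 [-2.64, 0.09, -0.11, -0.0, 0.0, -0.15]
-0.51 [-3.53, 0.24, -0.11, -0.0, 0.0, -0.2]
-0.45999999999999996 [-4.4, 0.44, -0.11, -0.0, 0.0, -0.25]
-0.4099999999999999 [-5.27, 0.68, -0.11, -0.0, 0.0, -0.3]
-0.35999999999999993 [-6.12, 0.97, -0.11, -0.0, 0.0, -0.35]
-0.30999999999999994 [-6.96, 1.29, -0.11, -0.0, 0.0, -0.4]
-0.25999999999999995 [-7.78, 1.66, -0.11, -0.0, 0.0, -0.45]
-0.20999999999999996 [-8.58, 2.07, -0.11, -0.0, 0.0, -0.5]
```

View pics/s2.png

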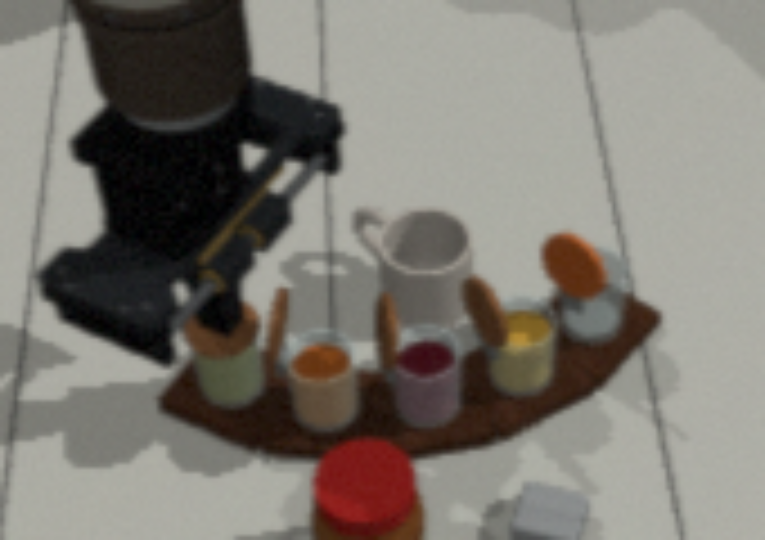

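Lid0 is folded under the fingertips at (222,325) with almost no force, and lid1 is next. I continue along the arc.

```bash
python3 -m jog '[[[-0.9,-0.05,-0.05,0,0,-0.05,0],[-1.75,0,-0.05,0,0,-0.1,0],[-2.65,0.1,-0.05,0,0,-0.15,0],[-3.5,0.25,-0.05,0,0,-0.2,0],[-4.4,0.45,-0.05,0,0,-0.25,0],[-5.25,0.7,-0.05,0,0,-0.3,0],[-6.1,0.95,-0.05,0,0,-0.35,0],[-6.95,1.3,-0.05,0,0,-0.4,0],[-7.8,1.65,-0.05,0,0,-0.45,0],[-8.6,2.05,-0.05,0,0,-0.5,0]]]'; python3 plan.py -0.21 10 0.05
```

```text
time: 5.45
tool_pos: [557.0, -79.5, 88.0]
ee_rot: [2.134, -2.303, 0.0]
ft_force: [-1.9, -4.7, 5.3]
grip_width: 0.006
finger_force: 2.9
a now -0.21375675550875037 z 87.9649101618808 F [-1.9 -4.7  5.3]
-0.15999999999999998 [-0.97, -0.02, -0.05, 0.0, -0.0, -0.05]
-0.10999999999999999 [-1.86, 0.04, -0.06, 0.0, -0.0, -0.1]
-0.05999999999999997 [-2.76, 0.15, -0.06, 0.0, -0.0, -0.15]
-0.009999999999999981 [-3.64, 0.3, -0.06, 0.0, -0.0, -0.2]
0.04000000000000001 [-4.52, 0.5, -0.06, 0.0, -0.0, -0.25]
0.09000000000000005 [-5.39, 0.74, -0.06, 0.0, -0.0, -0.3]
0.14000000000000004 [-6.24, 1.03, -0.06, 0.0, -0.0, -0.35]
0.19000000000000003 [-7.08, 1.35, -0.06, 0.0, -0.0, -0.4]
0.24000000000000002 [-7.9, 1.72, -0.06, 0.0, -0.0, -0.45]
0.29000000000000004 [-8.71, 2.13, -0.06, 0.0, -0.0, -0.5]
```

```bash
python3 -m jog '[[[-0.3,-0.03,-0.1,0,0,-0.015,0],[-0.7,-0.03,-0.1,0,0,-0.035,0],[-1.2,0,-0.1,0,0,-0.065,0],[-1.85,0.05,-0.1,0,0,-0.1,0],[-2.75,0.15,-0.1,0,0,-0.15,0],[-3.65,0.3,-0.1,0,0,-0.2,0],[-4.5,0.5,-0.1,0,0,-0.25,0],[-5.4,0.75,-0.1,0,0,-0.3,0]]]'; python3 plan.py 0.08 10 0.035;  python3 - <<'E'
from h import *
a,d=camera("scene"); cv2.imwrite("pics/s3.png",cv2.resize(a[120:240,150:320],None,fx=4.5,fy=4.5))
E
```

```text
time: 6.45
tool_pos: [553.9, -24.5, 88.7]
ee_rot: [-2.455, 1.96, 0.0]
ft_force: [0.0, -0.1, 0.4]
grip_width: 0.004
finger_force: 0.1
a now 0.09365369489132283 z 88.71881049583544 F [ 0.  -0.1  0.4]
0.115 [-0.38, 0.04, 0.02, 0.0, 0.0, -0.02]
0.15000000000000002 [-1.01, 0.07, 0.02, 0.0, 0.0, -0.06]
0.185 [-1.64, 0.11, 0.02, 0.0, 0.0, -0.09]
0.22000000000000003 [-2.27, 0.18, 0.02, 0.0, 0.0, -0.13]
0.255 [-2.89, 0.27, 0.02, 0.0, 0.0, -0.16]
0.29000000000000004 [-3.51, 0.39, 0.02, 0.0, 0.0, -0.2]
0.325 [-4.13, 0.52, 0.02, 0.0, 0.0, -0.23]
0.36000000000000004 [-4.74, 0.67, 0.02, 0.0, 0.0, -0.27]
0.3950000000000001 [-5.34, 0.85, 0.02, 0.0, 0.0, -0.3]
0.43000000000000005 [-5.94, 1.05, 0.02, 0.0, 0.0, -0.34]
```

View pics/s3.png

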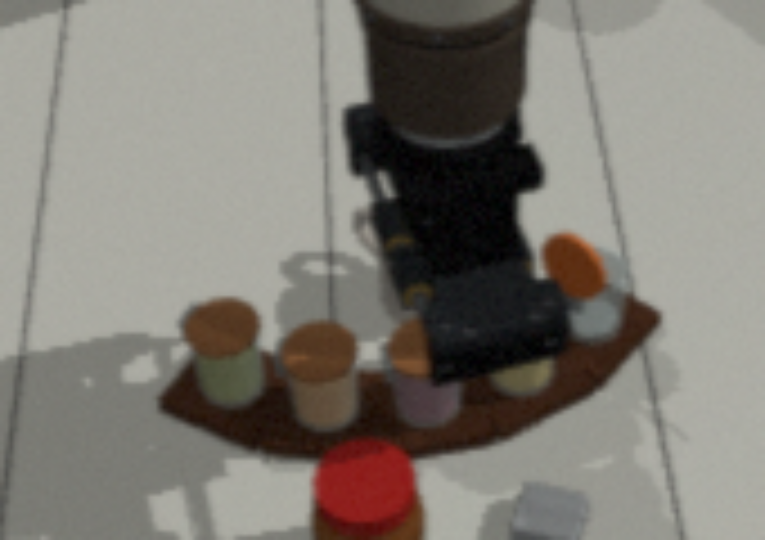

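Lids 0–2 look flat, at (222,325), (320,350) and (410,345), and the orange lid at (573,265) is upright. Next is lid3, stopping well short of the orange lid.

```bash
python3 -m jog '[[[-0.4,0.04,0,0,0,-0.02,0],[-0.8,0.05,0,0,0,-0.045,0],[-1.2,0.08,0,0,0,-0.065,0],[-1.65,0.1,0,0,0,-0.09,0],[-2.25,0.2,0,0,0,-0.13,0],[-2.9,0.27,0,0,0,-0.16,0],[-3.5,0.4,0,0,0,-0.2,0],[-4.1,0.5,0,0,0,-0.23,0],[-4.75,0.65,0,0,0,-0.27,0],[-5.0,0.75,0,0,0,-0.28,0]]]'; python3 plan.py 0.375 1 0
```

```text
time: 7.75
tool_pos: [535.6, 22.4, 88.8]
ee_rot: [-2.703, 1.601, 0.0]
ft_force: [0.2, 0.7, -0.1]
grip_width: 0.007
finger_force: 0.1
a now 0.37395035503755847 z 88.75279028225627 F [ 0.2  0.7 -0.1]
0.375 [-0.02, -0.0, 0.03, -0.0, 0.0, -0.0]
```

```bash
python3 -m jog '[[[0,0,0,0,0,0,0],[0,0,-1,0,0,0,0],[0.5,0,-4,0,0,0,0],[1,0,-8,0,0,0,0],[3,0,-13,0,0,0,0],[8,4,-15,0,0,0,0],[12,9,-15,0,0,0,0],[15,14,-15,0,0,0,0],[15,14,-15,0,0,0,0]]]'
python3 - <<'E'
from h import *
s=camera("scene"); t=camera("top")
cv2.imwrite("pics/s4.png",np.hstack([cv2.resize(s[0][150:260,170:315],(400,304),interpolation=3),cv2.resize(t[0][120:225,210:345],(390,304),interpolation=3)]))
for n,(p,d) in(("scene",s),("top",t)):
    W=cloud(n,d); v=W[...,:2]-C; a=np.arctan2(v[...,1],v[...,0])-TH; r=np.hypot(v[...,0],v[...,1])
    for i in range(5):
        k=(abs(a-.35*(i-2))<.09)&(abs(r-180)<15)&(W[...,2]>50)&(W[...,2]<140); k=k; x=180*(a[k]-.35*(i-2)); z=W[k][:,2]
        print(n,i,k.sum(),z.mean().round(1),"slope",np.polyfit(x,z,1)[0].round(3))
    k=(abs(a-.57)<.1)&(abs(r-180)<20)&(W[...,2]>72)&(W[...,2]<140); print("orange",k.sum(),W[k][:,2].max().round())
E
```

```text
time: 8.88
tool_pos: [482.7, -179.8, 239.7]
ee_rot: [-2.697, 1.61, -0.001]
ft_force: [0.6, 0.7, 0.8]
grip_width: 0.001
finger_force: 0.0
scene 0 102 66.6 slope -0.023
scene 1 109 66.1 slope -0.072
scene 2 105 67.2 slope 0.033
scene 3 98 67.4 slope 0.088
scene 4 20 58.6 slope 0.031
orange 125 108.0<stdin>:8: RuntimeWarning: Mean of empty slice.
  ret = ret.dtype.type(ret / rcount)
Traceback (most recent call last):
TypeError: expected non-empty vector for x
```

View pics/s4.png

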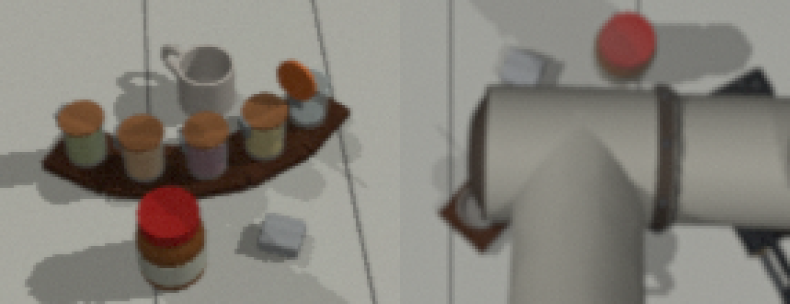

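All four wooden lids lie flat, with mean heights of 66–67 mm. The orange lid is upright with its top at 108 mm, and the cup, jar and butter pat haven't moved.

```bash
python3 -c "
from plant import close_job; print(close_job())"
```

```text
the job is handed in; nothing more can be done
None
```

I handed the job in after folding the four wooden lids shut in order in one low sweep. The last pictures show the wooden lids flat and the orange lid still upright; the highest force I read was about 7 N, and the hand-in returned no verdict.

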